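# Sort lidded glass jars into colour-coded packing trays

### The arm

A 6-joint arm with a two-finger parallel gripper is mounted at the origin on the work surface. World frame = base frame: x ahead of the robot, y to its left, z up, the work surface at z = 0. Lengths are in m, angles in rad, forces in N, time in s.
With the tool pointing down it reaches from about 0.325 to 0.9 m from the base axis. Payload 6.1 kg.
Tool frame: the origin (TCP) lies at the very end of the fingers, on their centre line; the grasp point (between the pads) lies 19 mm behind it; x points along the fingers, y is the direction in which the jaws open and shut, and the axes are right-handed (so a half turn about x gives the same grasp; the last joint's range is limited). The gripper opens to 85 mm and grips with 20 to 120 N. Pads are 22 mm wide; open, the fingers measure 114 mm over their backs; the gripper's body (76 mm by 85 mm) begins 54 mm behind the grasp point. The pads swing forward as they close: fully open they stand 13 mm farther back than shut.
Start: joints at [-1.415, 0.22, 1.526, -0, 1.395, -0.126], TCP at [0.174, -0.6, 0.231] pointing down, gripper open.
Joint ranges: [-2.98, 2.98], [-0.91, 2.08], [0.09, 2.57], [-1.24, 4.39], [0.2, 2.65], [-2.68, 2.68]. Speed limits (rad/s): [2.57, 2.57, 3.01, 3.14, 3.14, 3.14].

### API

Orientations are given as a 3x3 rotation matrix whose columns are the frame's x, y, z axes.
In Python, from rig import telemetry, optics, ticket gives the robot as it stands. The module is installed in compiled form; this text tells all that it offers.
- The arm moves only by the tool send_rows, never from a script. Its arguments are lists of equal length, an entry for each row: "offset": the shift along the tool's x, y, z in cm, a list of three; "turn": the turn about the tool's x in rad; "jaw": the finger opening in cm, from 0 to 8.54. A call has exactly 8 rows; each row shifts and turns the commanded pose from where the row before left it, along the tool's axes as they then stand; what a row does not reach is not made up. A row lasts 1/10 s, in which the tool goes at most 50 mm and 8.59 degrees, less where a joint would pass 70% of its speed; a pose out of reach is approached as far as the arm can. A call is refused whole if a number of a shift passes 5 or a number of a turn 0.15, either way. A call with a gripper value outside its range is refused whole. The fingers move at their own pace and stop on an object; the grip force is fixed at half the most. Time passes only in rows, so rows that do not move let the fingers close, or fill a call up. It gives the time, the measured TCP pose, the force and the opening at its end, in the units of the state.
- telemetry.sense(): the state, without advancing time (a new reading comes with each control period).
- optics.snapshot(name): name is "side" or "top"; returns (picture, depth): 480x640x3 uint8, red, green, blue; 480x640 float32, m along the optical axis (not along the pixel's ray), 0 where there is no reading.
- optics.get_calibration(name): a dict with "mtx" (3x3 intrinsics, pixels), "extrinsics" (4x4, takes a point from camera to world coordinates). Camera axes: x right, y down, z forward; pixel columns grow to the right and rows downward; lengths in m; the calibration is good to about 2 mm. A picture is of the moment at which its call begins. get_calibration takes no time and is no camera call.
- ticket.sign_off(): hands the job in, once; it reports no verdict.
The state is a dict: "time": time; "qpos": joint angles; "qvel": joint speeds; "joint_torque": joint torques, N m; "position": TCP position; "tcp_rot": TCP orientation; "wrist_force": force on the tool from outside, world axes, zero at the start; "moment": the same for the moment, N m; "finger_gap": finger opening in m.
Only numpy, scipy, OpenCV 4.12 (cv2) and the standard library are available. Lean on these libraries where they do the work, as an engineer would, in place of code of your own. Each camera call takes 0.05 s, during which the arm holds its last target. There are 200 camera calls.

### The job

At this glassware packing table, put the jar with the red lid into the red tray and the jar with the blue lid into the blue tray. They are glass: set each one down gently, do not drop it, and leave it standing upright on the tray's floor.

Things in the scene. Friction and masses are not known exactly. Their poses are not given: they have to be found in the camera images.
- red_jar_center (a point): centre of the small clear glass jar with a red screw lid, which stands loose and upright on the table: a straight round jar 50 mm across and 72 mm tall, the lid being its top 24 mm; 90 to 180 g. The point lies on its axis, 36 mm above its underside; z runs up the axis. It stands among four similar-sized bystanders (a white-lidded and a green-lidded jar like it, two open clear tumblers 75 mm tall and 58 mm across), all with centres at least 85 mm apart.
- blue_jar_center (a point): centre of the small clear glass jar with a blue screw lid, which stands loose and upright on the table: a straight round jar 50 mm across and 72 mm tall, the lid being its top 24 mm; 90 to 180 g. The point lies on its axis, 36 mm above its underside; z runs up the axis. It stands among four similar-sized bystanders (a white-lidded and a green-lidded jar like it, two open clear tumblers 75 mm tall and 58 mm across), all with centres at least 85 mm apart.
- red_tray_in (a point): centre of the inner floor of the red packing tray: an open shallow tray of white board with a red floor and red rim band, fixed on the table, empty. Outside 180 mm (its x) by 150 mm (its y), 35 mm high; walls 4 mm thick, so 172 by 142 mm inside. This point is 4 mm above the table; z is up. One tray stands on the robot's left and one on its right; which is which varies.
- blue_tray_in (a point): centre of the inner floor of the blue packing tray: an open shallow tray of white board with a blue floor and blue rim band, fixed on the table, empty. Outside 180 mm (its x) by 150 mm (its y), 35 mm high; walls 4 mm thick, so 172 by 142 mm inside. This point is 4 mm above the table; z is up. One tray stands on the robot's left and one on its right; which is which varies.

How it is judged:
At the end, for the whole second after the job is handed in: Each jar stands in the tray of its lid's colour: its centre within 66 mm (tray x) and 51 mm (tray y) of the tray's centre and under 45 mm above the tray floor, upright within 10 degrees, released and at rest (x of red_jar_center in the frame of red_tray_in between -0.066 and 0.066 m and y of red_jar_center in the frame of red_tray_in between -0.051 and 0.051 m and z of red_jar_center in the frame of red_tray_in below 0.045 m and angle between each of red_jar_center, blue_jar_center's own z axis and vertical below 0.175 rad and linear speed of each of red_jar, blue_jar below 0.02 m/s and x of blue_jar_center in the frame of blue_tray_in between -0.066 and 0.066 m and y of blue_jar_center in the frame of blue_tray_in between -0.051 and 0.051 m and z of blue_jar_center in the frame of blue_tray_in below 0.045 m); the robot touches nothing.
It fails at once if the red-lidded jar is dropped or thrown into its tray (it moves faster than 0.7 m/s inside or just above it) instead of being set down (horizontal distance between red_jar_center and red_tray_in below 0.08 m and height (world z) of red_jar_center below 0.11 m and linear speed of red_jar above 0.7 m/s).
It fails at once if the blue-lidded jar is dropped or thrown into its tray (it moves faster than 0.7 m/s inside or just above it) instead of being set down (horizontal distance between blue_jar_center and blue_tray_in below 0.08 m and height (world z) of blue_jar_center below 0.11 m and linear speed of blue_jar above 0.7 m/s).
It also fails if it takes over 56 s, if anything falls off the work surface, if the arm or the gripper's body presses on something with over 40 N, if the wrist force passes 120 N, or if a joint passes its speed limit or range.

## Working session

There is one attempt and no reset: what is moved stays moved. The work goes in short steps, Python scripts to look and compute and a tool call to move; the robot and the scene stay as the last step left them, time stands still between calls to the robot, and variables do not carry over. Pictures are saved under pics/ and viewed, about 8 in all and at most 12, crops included, and the job is handed in when it is done.

Besides the shell and the picture viewer there is one more tool, called by a JSON object that holds its "name" and its "arguments". send_rows: Moves the arm, as the interface text tells. Its arguments: {"type":"object","properties":{"offset":{"type":"array"},"turn":{"type":"array"},"jaw":{"type":"array"}},"required":["offset","turn","jaw"]}

```bash
mkdir -p pics
python3 - <<'E'
from rig import telemetry, optics
import cv2, numpy as np
s=telemetry.sense(); print({k:np.round(v,3).tolist() for k,v in s.items()})
for n in("top","side"):
    p,d=optics.snapshot(n); cv2.imwrite(f"pics/{n}0.png",p[:,:,::-1]); np.savez(f"{n}0.npz",p=p,d=d)
    c=optics.get_calibration(n); print(n,np.round(c["mtx"],1).tolist(),np.round(c["extrinsics"],3).tolist())
E
```

```text
{'time': 0.0, 'qpos': [-1.415, 0.221, 1.528, 0.0, 1.395, -0.126], 'qvel': [0.0, 0.0, -0.001, -0.0, 0.0, 0.0], 'joint_torque': [0.001, -49.689, -38.939, -0.0, 0.011, 0.0], 'position': [0.174, -0.6, 0.23], 'tcp_rot': [[-0.0, 0.278, -0.961], [0.002, -0.961, -0.278], [-1.0, -0.002, -0.0]], 'wrist_force': [-1.31, 0.005, 0.017], 'moment': [-0.003, -0.013, -0.027], 'finger_gap': 0.085}
top [[435.2, 0.0, 321.2], [0.0, 435.2, 234.6], [0.0, 0.0, 1.0]] [[-0.02, -0.988, 0.155, 0.437], [-0.999, 0.025, 0.031, -0.002], [-0.034, -0.155, -0.987, 0.829], [0.0, 0.0, 0.0, 1.0]]
side [[602.1, 0.0, 317.5], [0.0, 602.1, 229.3], [0.0, 0.0, 1.0]] [[-0.927, -0.295, 0.232, 0.261], [-0.375, 0.725, -0.578, 0.69], [0.002, -0.623, -0.782, 0.977], [0.0, 0.0, 0.0, 1.0]]
```

View pics/top0.png

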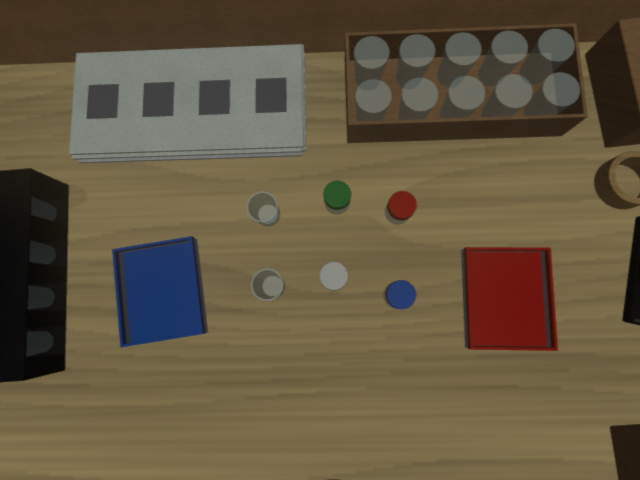

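View pics/side0.png

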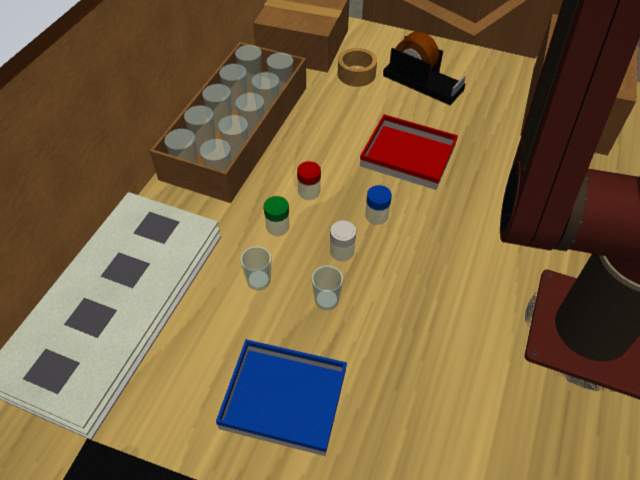

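The top view shows the red lid at (402,205), blue lid (401,294), green (337,194), white (334,276), tumblers (265,208) and (268,285). The blue tray is at (160,292) on the left and the red tray at (510,299) on the right. The side view agrees with this.

```bash
cat > h.py <<'E'
import numpy as np, cv2
from rig import optics
def ray(n,uv,z):
    c=optics.get_calibration(n); K,T=c["mtx"],c["extrinsics"]
    d=T[:3,:3]@np.linalg.solve(K,[uv[0],uv[1],1]); o=T[:3,3]
    return o+d*(z-o[2])/d[2]
def blobs(p,col,mina=80):
    h=cv2.cvtColor(p,cv2.COLOR_RGB2HSV).astype(int); H,S,V=h[...,0],h[...,1],h[...,2]
    m={"red":((H<6)|(H>174))&(S>190)&(V>90),"blue":(abs(H-113)<12)&(S>140)&(V>60),"green":(abs(H-62)<15)&(S>120)&(V>40),
       "white":(S<40)&(V>130)}[col]
    cs,_=cv2.findContours(m.astype(np.uint8),cv2.RETR_EXTERNAL,cv2.CHAIN_APPROX_NONE)
    return sorted([c for c in cs if cv2.contourArea(c)>mina],key=cv2.contourArea)
E
python3 - <<'E'
from h import *
for n in("top","side"):
    z=np.load(n+"0.npz");p,d=z["p"],z["d"]
    for c in("red","blue","green","white"):
        for b in blobs(p,c):
            a=cv2.contourArea(b)
            if a>8000: continue
            (u,v),r=cv2.minEnclosingCircle(b)
            if a<2000:
                T=optics.get_calibration(n); dd=d[int(v),int(u)]
                P=(T["extrinsics"]@np.r_[dd*np.linalg.solve(T["mtx"],[u,v,1]),1])[:3]
                print(n,c,a,(round(u),round(v)),"z72",ray(n,(u,v),.072).round(4),"depth",P.round(4), "diam",round(2*r*dd/T["mtx"][0,0],4))
            else:
                hull=cv2.convexHull(b); q=cv2.boxPoints(cv2.minAreaRect(b)); ap=cv2.approxPolyDP(hull,12,True)[:,0]
                W=np.array([ray(n,x,.035)[:2] for x in ap]); print(n,c,"tray",ap.tolist(),W.round(3).tolist(),W.mean(0).round(4),np.linalg.norm(W-np.roll(W,1,0),axis=1).round(3))
E
```

```text
top red 511.5 (402, 204) z72 [ 0.6064 -0.1225  0.072 ] depth [ 0.6057 -0.122   0.0752] diam 0.0467
top blue 556.5 (401, 294) z72 [ 0.4488 -0.1125  0.072 ] depth [ 0.4488 -0.1125  0.0721] diam 0.0474
top blue tray [[190, 237], [202, 332], [121, 346], [113, 250]] [[0.563, 0.267], [0.39, 0.241], [0.368, 0.388], [0.543, 0.412]] [0.4659 0.3271] [0.146 0.176 0.149 0.177]
top green 518.5 (337, 194) z72 [ 0.6285 -0.0075  0.072 ] depth [ 0.6285 -0.0075  0.0718] diam 0.0483
top white 520.5 (333, 275) z72 [0.4838 0.0017 0.072 ] depth [0.4837 0.0017 0.0735] diam 0.0469
side red 280.5 (309, 170) z72 [ 0.6054 -0.1193  0.072 ] depth [ 0.6056 -0.1195  0.0717] diam 0.0468
side red tray [[383, 115], [456, 135], [439, 178], [361, 155]] [[0.526, -0.384], [0.35, -0.382], [0.352, -0.236], [0.53, -0.239]] [ 0.4396 -0.3101] [0.146 0.176 0.146 0.179]
side blue 434.5 (379, 197) z72 [ 0.4465 -0.1016  0.072 ] depth [ 0.4465 -0.1018  0.0717] diam 0.0512
side green 470.0 (276, 208) z72 [0.6255 0.002  0.072 ] depth [0.625  0.0029 0.0732] diam 0.0513
side white 231.5 (265, 80) z72 [ 0.8164 -0.354   0.072 ] depth [ 0.7984 -0.3202  0.1013] diam 0.0604
side white 252.0 (258, 274) z72 [0.5899 0.1578 0.072 ] depth [0.5927 0.1532 0.0642] diam 0.047
side white 258.5 (322, 292) z72 [0.468  0.1497 0.072 ] depth [0.4683 0.1489 0.0706] diam 0.0569
side white 327.0 (250, 102) z72 [ 0.8158 -0.2689  0.072 ] depth [ 0.7984 -0.2388  0.1004] diam 0.0611
side white 363.0 (232, 124) z72 [ 0.8177 -0.1866  0.072 ] depth [ 0.7994 -0.1578  0.1018] diam 0.0597
side white 365.0 (343, 230) z72 [0.483  0.0048 0.072 ] depth [0.4821 0.0075 0.0755] diam 0.0478
side white 423.5 (214, 148) z72 [ 0.8178 -0.102   0.072 ] depth [ 0.7992 -0.0756  0.1023] diam 0.0612
side white tray [[79, 0], [0, 66], [0, 0]] [[1.489, -0.528], [1.488, -0.195], [1.698, -0.443]] [ 1.5583 -0.3888] [0.226 0.333 0.324]
```

{"name": "send_rows", "arguments": {"offset": [[0.5, -2.1, -3.4], [0.5, -2.1, -3.4], [0.5, -2.1, -3.4], [0.5, -2.1, -3.4], [0.5, -2.1, -3.4], [0.5, -2.1, -3.4], [0.5, -2.1, -3.4], [0.5, -2.1, -3.4]], "turn": [0, 0, 0, 0, 0, 0, 0, 0], "jaw": [8.54, 8.54, 8.54, 8.54, 8.54, 8.54, 8.54, 8.54]}}

```text
time: 0.9
position: [0.389, -0.3617, 0.1908]
tcp_rot: [[-0.0, 0.278, -0.961], [0.0, -0.961, -0.278], [-1.0, -0.001, 0.0]]
wrist_force: [1.0, -0.1, -0.2]
finger_gap: 0.0853
```

{"name": "send_rows", "arguments": {"offset": [[0.5, -2.1, -3.4], [0.5, -2.1, -3.4], [0.5, -2.1, -3.4], [0.5, -2.1, -3.4], [0.5, -2.1, -3.4], [0.5, -2.1, -3.4], [0.5, -2.1, -3.4], [0, 0, 0]], "turn": [0, 0, 0, 0, 0, 0, 0, 0], "jaw": [8.54, 8.54, 8.54, 8.54, 8.54, 8.54, 8.54, 8.54]}}

```text
time: 1.7
position: [0.5777, -0.1519, 0.155]
tcp_rot: [[-0.001, 0.282, -0.959], [0.002, -0.959, -0.282], [-1.0, -0.002, 0.0]]
wrist_force: [-0.8, -0.7, 0.5]
finger_gap: 0.0856
```

```bash
cat >> h.py <<'E'
def go(x,y,z):
    from rig import telemetry
    s=telemetry.sense(); R=s["tcp_rot"]; print("t",s["time"],"pos",np.round(s["position"],4),"gap",s["finger_gap"],"F",np.round(s["wrist_force"],1),"q",np.round(s["qpos"],2))
    print("tool cm",np.round(100*R.T@(np.array([x,y,z])-s["position"]),2)); print(np.round(R,3).tolist())
E
python3 -c "from h import *;go(.606,-.122,.14)"
```

```text
t 1.7 pos [ 0.5777 -0.1519  0.155 ] gap 0.08555015748373442 F [-0.8 -0.7  0.5] q [-0.39  0.22  1.67  0.    1.25  0.89]
tool cm [ 1.5  -2.07 -3.56]
[[-0.001, 0.282, -0.959], [0.002, -0.959, -0.282], [-1.0, -0.002, 0.0]]
```

{"name": "send_rows", "arguments": {"offset": [[0.5, -1.0, -1.8], [0.5, -1.1, -1.8], [0, 0, 0], [0, 0, 0], [0, 0, 0], [0, 0, 0], [0, 0, 0], [0, 0, 0]], "turn": [0, 0, 0, 0, 0, 0, 0, 0], "jaw": [8.54, 8.54, 8.54, 8.54, 8.54, 8.54, 8.54, 8.54]}}

```text
time: 2.5
position: [0.6047, -0.1263, 0.1466]
tcp_rot: [[0.0, 0.277, -0.961], [-0.0, -0.961, -0.277], [-1.0, 0.0, -0.0]]
wrist_force: [0.3, -0.7, -0.3]
finger_gap: 0.0854
```

Run:
```python
from h import *
go(.606,-.1215,.03)
p,d=optics.snapshot("top"); q,_=optics.snapshot("side")
v=np.hstack([p[120:360,230:470],q[120:360,200:440]])
cv2.imwrite("pics/a1.png",cv2.resize(v[...,::-1],None,fx=1.6,fy=1.6))
```

```text
t 2.5 pos [ 0.6047 -0.1263  0.1466] gap 0.08543194021879882 F [ 0.3 -0.7 -0.3] q [-0.33  0.27  1.63 -0.    1.24  0.96]
tool cm [11.66 -0.42 -0.25]
[[0.0, 0.277, -0.961], [-0.0, -0.961, -0.277], [-1.0, 0.0, -0.0]]
```

View pics/a1.png

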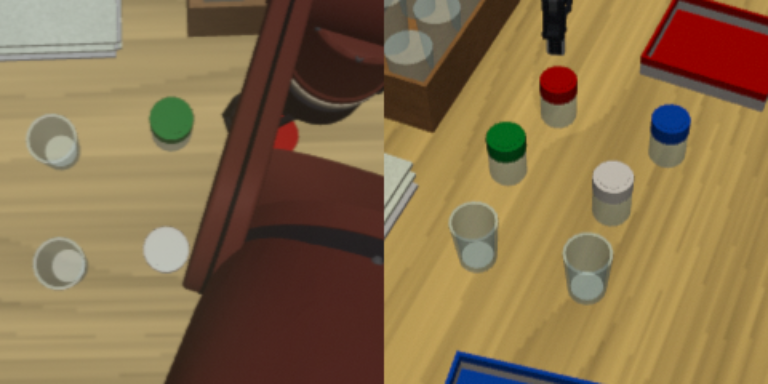

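The side crop shows the fingers above the red lid, at about (556,45) over (558,85). The top view is blocked by the arm. I'll correct by 5 mm and descend.

{"name": "send_rows", "arguments": {"offset": [[0, -0.4, -0.2], [1.5, 0, 0], [2.0, 0, 0], [2.0, 0, 0], [2.0, 0, 0], [2.0, 0, 0], [2.0, 0, 0], [0, 0, 0]], "turn": [0, 0, 0, 0, 0, 0, 0, 0], "jaw": [8.54, 8.54, 8.54, 8.54, 8.54, 8.54, 8.54, 8.54]}}

```text
time: 3.4
position: [0.6023, -0.1201, 0.0267]
tcp_rot: [[-0.007, 0.278, -0.96], [0.002, -0.96, -0.278], [-1.0, -0.004, 0.006]]
wrist_force: [-1.1, -0.0, 0.1]
finger_gap: 0.0855
```

Run:
```python
from h import *
go(.606,-.1215,.03)
q,_=optics.snapshot("side")
cv2.imwrite("pics/a2.png",cv2.resize(q[120:270,240:440][...,::-1],None,fx=3,fy=3))
```

```text
t 3.4 pos [ 0.6023 -0.1201  0.0267] gap 0.0854706858601089 F [-1.1 -0.   0.1] q [-0.33  0.42  1.69 -0.    1.04  0.96]
tool cm [-0.33  0.24 -0.32]
[[-0.007, 0.278, -0.96], [0.002, -0.96, -0.278], [-1.0, -0.004, 0.006]]
```

View pics/a2.png

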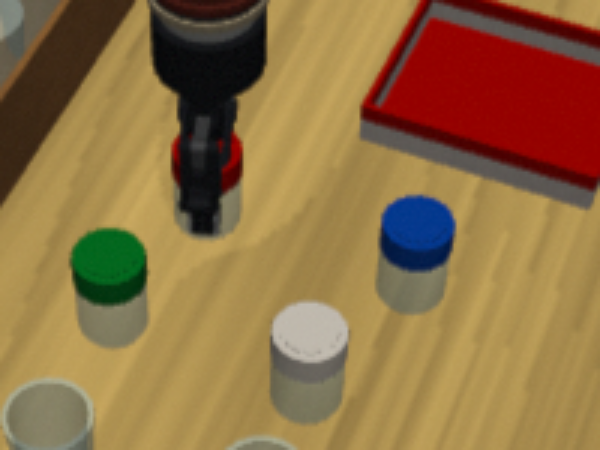

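The near finger is at (205,190), straddling the red jar with clearance on all sides.

{"name": "send_rows", "arguments": {"offset": [[0, 0.1, -0.2], [0, 0, 0], [0, 0, 0], [0, 0, 0], [0, 0, 0], [0, 0, 0], [0, 0, 0], [0, 0, 0]], "turn": [0, 0, 0, 0, 0, 0, 0, 0], "jaw": [8.54, 8.0, 7.0, 6.0, 5.0, 4.5, 4.0, 4.0]}}

```text
time: 4.25
position: [0.6084, -0.122, 0.0321]
tcp_rot: [[0.001, 0.278, -0.961], [-0.0, -0.961, -0.278], [-1.0, 0.001, -0.001]]
wrist_force: [-0.9, -0.6, 6.5]
finger_gap: 0.0489
```

{"name": "send_rows", "arguments": {"offset": [[0, 0, 0], [0, 0, 0], [0, 0, 0], [0, 0, 0], [-0.5, 0, 0], [-1.0, 0, 0], [-1.0, 0, 0], [0, 0, 0]], "turn": [0, 0, 0, 0, 0, 0, 0, 0], "jaw": [4.0, 4.0, 4.0, 4.0, 4.0, 4.0, 4.0, 4.0]}}

```text
time: 5.05
position: [0.6092, -0.1222, 0.0585]
tcp_rot: [[0.003, 0.278, -0.961], [-0.001, -0.961, -0.278], [-1.0, 0.002, -0.003]]
wrist_force: [0.1, 0.6, -2.1]
finger_gap: 0.0486
```

{"name": "send_rows", "arguments": {"offset": [[-1.5, 0, 0], [-2.0, 0, 0], [-2.0, 0, 0], [-2.0, 0, 0], [-1.0, 0, 0], [0, 0, 0], [0, 0, 0], [0, 0, 0]], "turn": [0, 0, 0, 0, 0, 0, 0, 0], "jaw": [4.0, 4.0, 4.0, 4.0, 4.0, 4.0, 4.0, 4.0]}}

```text
time: 5.85
position: [0.6069, -0.1215, 0.1398]
tcp_rot: [[-0.002, 0.278, -0.961], [0.001, -0.961, -0.278], [-1.0, -0.001, 0.002]]
wrist_force: [-0.3, -0.2, -2.8]
finger_gap: 0.0488
```

```bash
python3 -c "from h import *;go(.44,-.31,.14)"
```

```text
t 5.85 pos [ 0.6069 -0.1215  0.1398] gap 0.04881388107693159 F [-0.3 -0.2 -2.8] q [-0.32  0.29  1.63 -0.    1.23  0.96]
tool cm [1.000e-02 1.347e+01 2.127e+01]
[[-0.002, 0.278, -0.961], [0.001, -0.961, -0.278], [-1.0, -0.001, 0.002]]
```

{"name": "send_rows", "arguments": {"offset": [[0, 1.0, 1.6], [0, 2.0, 3.2], [0, 2.3, 3.7], [0, 2.3, 3.7], [0, 2.3, 3.6], [0, 2.0, 3.1], [0, 1.1, 1.6], [0, 0.5, 0.8]], "turn": [0, 0, 0, 0, 0, 0, 0, 0], "jaw": [4.0, 4.0, 4.0, 4.0, 4.0, 4.0, 4.0, 4.0]}}

```text
time: 6.65
position: [0.4384, -0.3121, 0.1405]
tcp_rot: [[-0.001, 0.275, -0.961], [0.001, -0.961, -0.275], [-1.0, -0.001, 0.001]]
wrist_force: [-0.6, 0.0, -1.8]
finger_gap: 0.0489
```

{"name": "send_rows", "arguments": {"offset": [[0, 0, 0], [0, 0, 0], [0, 0, 0], [0, 0, 0], [0.5, 0, 0], [1.0, 0, 0], [1.0, 0, 0], [0.5, 0, 0]], "turn": [0, 0, 0, 0, 0, 0, 0, 0], "jaw": [4.0, 4.0, 4.0, 4.0, 4.0, 4.0, 4.0, 4.0]}}

```text
time: 7.45
position: [0.44, -0.3098, 0.1093]
tcp_rot: [[-0.002, 0.278, -0.961], [0.002, -0.961, -0.278], [-1.0, -0.002, 0.001]]
wrist_force: [-0.2, -0.1, -1.9]
finger_gap: 0.0491
```

Run:
```python
from h import *
go(.44,-.31,.036)
q,_=optics.snapshot("side")
cv2.imwrite("pics/a3.png",cv2.resize(q[40:240,320:520][...,::-1],None,fx=2.5,fy=2.5))
```

```text
t 7.45 pos [ 0.44   -0.3098  0.1093] gap 0.04908235156135886 F [-0.2 -0.1 -1.9] q [-0.76  0.14  1.86 -0.    1.14  0.53]
tool cm [ 7.33  0.04 -0.01]
[[-0.002, 0.278, -0.961], [0.002, -0.961, -0.278], [-1.0, -0.002, 0.001]]
```

View pics/a3.png

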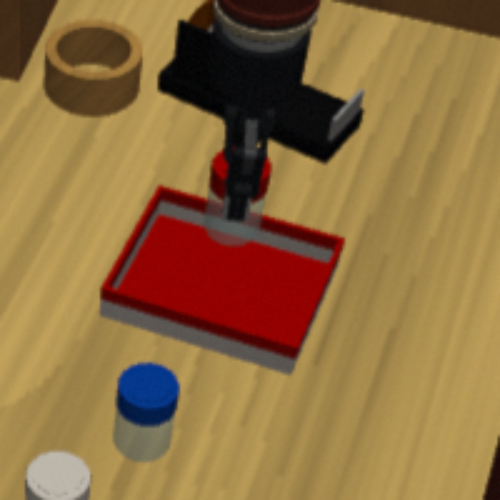

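The red jar hangs upright in the fingers at (240,195), above the tray and appearing far back only because it is raised. Lowering slowly.

{"name": "send_rows", "arguments": {"offset": [[1.0, 0, 0], [1.4, 0, 0], [1.4, 0, 0], [1.4, 0, 0], [0.8, 0, 0], [0.5, 0, 0], [0.3, 0, 0], [0, 0, 0]], "turn": [0, 0, 0, 0, 0, 0, 0, 0], "jaw": [4.0, 4.0, 4.0, 4.0, 4.0, 4.0, 4.0, 4.0]}}

```text
time: 8.3
position: [0.4408, -0.3107, 0.0431]
tcp_rot: [[-0.0, 0.278, -0.961], [0.0, -0.961, -0.278], [-1.0, -0.0, 0.0]]
wrist_force: [0.4, -0.0, -2.5]
finger_gap: 0.0487
```

{"name": "send_rows", "arguments": {"offset": [[0, 0, 0], [0, 0, 0], [0.2, 0, 0], [0.1, 0, 0], [0.1, 0, 0], [0, 0, 0], [0, 0, 0], [0, 0, 0]], "turn": [0, 0, 0, 0, 0, 0, 0, 0], "jaw": [4.0, 4.0, 4.0, 4.0, 4.0, 4.0, 4.0, 4.0]}}

```text
time: 9.1
position: [0.4408, -0.3107, 0.0393]
tcp_rot: [[0.0, 0.278, -0.961], [-0.0, -0.961, -0.278], [-1.0, 0.0, -0.0]]
wrist_force: [-0.2, -0.1, -2.5]
finger_gap: 0.0489
```

{"name": "send_rows", "arguments": {"offset": [[0.1, 0, 0], [0.1, 0, 0], [0.1, 0, 0], [0.1, 0, 0], [0, 0, 0], [0, 0, 0], [0, 0, 0], [0, 0, 0]], "turn": [0, 0, 0, 0, 0, 0, 0, 0], "jaw": [4.0, 4.0, 4.0, 4.0, 4.0, 4.0, 4.0, 4.0]}}

```text
time: 9.9
position: [0.4408, -0.3107, 0.0361]
tcp_rot: [[-0.0, 0.278, -0.961], [0.0, -0.961, -0.278], [-1.0, -0.0, 0.0]]
wrist_force: [-3.0, 1.9, 4.9]
finger_gap: 0.0488
```

Contact felt: the force rose from -2.5 to +4.9 N. Releasing.

{"name": "send_rows", "arguments": {"offset": [[0, 0, 0], [0, 0, 0], [0, 0, 0], [0, 0, 0], [0, 0, 0], [0, 0, 0], [0, 0, 0], [0, 0, 0]], "turn": [0, 0, 0, 0, 0, 0, 0, 0], "jaw": [5.0, 5.3, 5.6, 6.0, 6.5, 7.0, 7.5, 7.5]}}

```text
time: 10.7
position: [0.4408, -0.3107, 0.0353]
tcp_rot: [[-0.0, 0.278, -0.961], [0.0, -0.961, -0.278], [-1.0, -0.0, 0.0]]
wrist_force: [-0.6, 0.7, -0.6]
finger_gap: 0.0752
```

{"name": "send_rows", "arguments": {"offset": [[-0.5, 0, 0], [-1.0, 0, 0], [-2.0, 0, 0], [-2.0, 0, 0], [-2.5, 0, 0], [-2.5, 0, 0], [-1.0, 0, 0], [0, 0, 0]], "turn": [0, 0, 0, 0, 0, 0, 0, 0], "jaw": [7.5, 7.5, 7.5, 7.5, 7.5, 7.5, 7.5, 7.5]}}

```text
time: 11.5
position: [0.4419, -0.3117, 0.1527]
tcp_rot: [[0.003, 0.278, -0.961], [-0.003, -0.961, -0.278], [-1.0, 0.004, -0.002]]
wrist_force: [0.2, 0.0, 0.4]
finger_gap: 0.0752
```

Run:
```python
from h import *
go(.4485,-.1125,.15)
q,_=optics.snapshot("side")
cv2.imwrite("pics/a4.png",cv2.resize(q[40:240,320:520][...,::-1],None,fx=2.5,fy=2.5))
```

```text
t 11.5 pos [ 0.4419 -0.3117  0.1527] gap 0.07524567155056032 F [0.2 0.  0.4] q [-0.76  0.09  1.83  0.    1.22  0.53]
tool cm [  0.21 -18.95  -6.17]
[[0.003, 0.278, -0.961], [-0.003, -0.961, -0.278], [-1.0, 0.004, -0.002]]
```

View pics/a4.png

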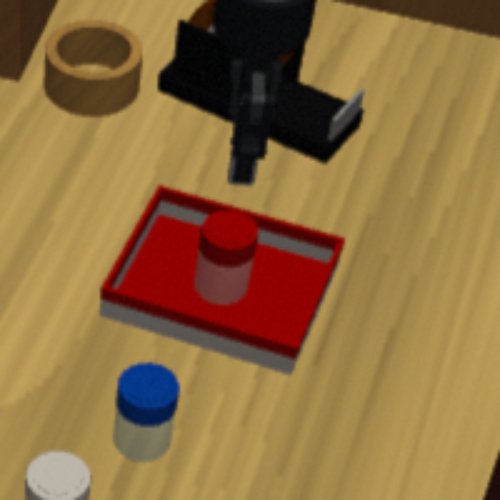

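The red jar stands upright near the middle of the red tray, its base at about (222,285). Next is the blue jar.

{"name": "send_rows", "arguments": {"offset": [[0, -2.0, -0.7], [0, -3.0, -1.0], [0, -3.5, -1.1], [0, -3.5, -1.1], [0, -3.0, -1.0], [0, -2.5, -0.8], [0, -1.4, -0.5], [0, 0, 0]], "turn": [0, 0, 0, 0, 0, 0, 0, 0], "jaw": [8.54, 8.54, 8.54, 8.54, 8.54, 8.54, 8.54, 8.54]}}

```text
time: 12.35
position: [0.4466, -0.1098, 0.1485]
tcp_rot: [[-0.003, 0.28, -0.96], [0.002, -0.96, -0.28], [-1.0, -0.002, 0.002]]
wrist_force: [-0.2, -0.5, 0.0]
finger_gap: 0.0853
```

{"name": "send_rows", "arguments": {"offset": [[0, 0, 0], [0, 0, 0], [0, 0, 0], [0, 0, 0], [0.5, 0, 0], [1.0, 0, 0], [0.5, 0, 0], [0, 0, 0]], "turn": [0, 0, 0, 0, 0, 0, 0, 0], "jaw": [8.54, 8.54, 8.54, 8.54, 8.54, 8.54, 8.54, 8.54]}}

```text
time: 13.15
position: [0.4468, -0.1115, 0.1288]
tcp_rot: [[-0.002, 0.278, -0.961], [0.001, -0.961, -0.278], [-1.0, -0.002, 0.002]]
wrist_force: [0.2, -0.1, -0.2]
finger_gap: 0.0856
```

```bash
python3 -c "from h import *;go(.4485,-.112,.031)"
```

```text
t 13.15 pos [ 0.4468 -0.1115  0.1288] gap 0.08555907836398921 F [ 0.2 -0.1 -0.2] q [-0.42 -0.08  2.04  0.    1.18  0.87]
tool cm [ 9.78  0.12 -0.17]
[[-0.002, 0.278, -0.961], [0.001, -0.961, -0.278], [-1.0, -0.002, 0.002]]
```

{"name": "send_rows", "arguments": {"offset": [[0, 0.1, -0.2], [1.5, 0, 0], [2.0, 0, 0], [2.0, 0, 0], [2.0, 0, 0], [1.5, 0, 0], [0.6, 0, 0], [0, 0, 0]], "turn": [0, 0, 0, 0, 0, 0, 0, 0], "jaw": [8.54, 8.54, 8.54, 8.54, 8.54, 8.54, 8.54, 8.54]}}

```text
time: 13.95
position: [0.4496, -0.1121, 0.0338]
tcp_rot: [[-0.001, 0.278, -0.961], [0.001, -0.961, -0.278], [-1.0, -0.001, 0.001]]
wrist_force: [-0.8, -0.1, -0.2]
finger_gap: 0.0851
```

{"name": "send_rows", "arguments": {"offset": [[0, 0, 0], [0, 0, 0], [0, 0, 0], [0, 0, 0], [0, 0, 0], [0, 0, 0], [0, 0, 0], [0, 0, 0]], "turn": [0, 0, 0, 0, 0, 0, 0, 0], "jaw": [8.54, 8.0, 7.0, 6.0, 5.0, 4.5, 4.0, 4.0]}}

```text
time: 14.75
position: [0.4505, -0.1125, 0.0349]
tcp_rot: [[0.001, 0.278, -0.961], [-0.0, -0.961, -0.278], [-1.0, 0.001, -0.001]]
wrist_force: [-1.3, -0.4, 5.4]
finger_gap: 0.0492
```

{"name": "send_rows", "arguments": {"offset": [[0, 0, 0], [0, 0, 0], [0, 0, 0], [0, 0, 0], [-0.5, 0, 0], [-1.0, 0, 0], [-1.0, 0, 0], [0, 0, 0]], "turn": [0, 0, 0, 0, 0, 0, 0, 0], "jaw": [4.0, 4.0, 4.0, 4.0, 4.0, 4.0, 4.0, 4.0]}}

```text
time: 15.55
position: [0.4513, -0.1129, 0.0612]
tcp_rot: [[0.003, 0.278, -0.961], [-0.001, -0.961, -0.278], [-1.0, 0.002, -0.003]]
wrist_force: [0.6, 0.3, -1.1]
finger_gap: 0.0487
```

{"name": "send_rows", "arguments": {"offset": [[-1.5, 0, 0], [-2.0, 0, 0], [-2.0, 0, 0], [-2.0, 0, 0], [-2.0, 0, 0], [0, 0, 0], [0, 0, 0], [0, 0, 0]], "turn": [0, 0, 0, 0, 0, 0, 0, 0], "jaw": [4.0, 4.0, 4.0, 4.0, 4.0, 4.0, 4.0, 4.0]}}

```text
time: 16.35
position: [0.4491, -0.1119, 0.1529]
tcp_rot: [[-0.002, 0.278, -0.961], [0.001, -0.961, -0.278], [-1.0, -0.001, 0.002]]
wrist_force: [-0.2, 0.9, -2.2]
finger_gap: 0.049
```

Run:
```python
from h import *
go(.466,.327,.15)
q,_=optics.snapshot("side")
cv2.imwrite("pics/a5.png",cv2.resize(q[80:380,200:500][...,::-1],None,fx=1.8,fy=1.8))
```

```text
t 16.35 pos [ 0.4491 -0.1119  0.1529] gap 0.04896619284135014 F [-0.2  0.9 -2.2] q [-0.41 -0.1   2.01 -0.    1.23  0.87]
tool cm [  0.32 -41.69 -13.83]
[[-0.002, 0.278, -0.961], [0.001, -0.961, -0.278], [-1.0, -0.001, 0.002]]
```

View pics/a5.png

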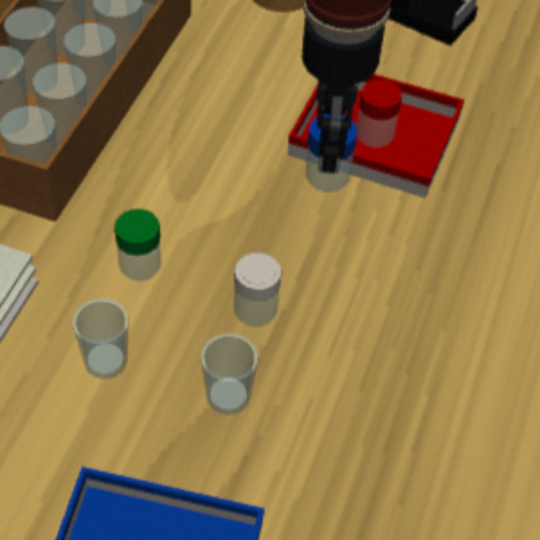

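The blue jar is lifted upright at (330,155), and the bystanders are untouched. Next is the carry over the white jar and the tumbler.

{"name": "send_rows", "arguments": {"offset": [[0, -1.5, -0.5], [0, -3.0, -1.0], [0, -3.0, -1.0], [0, -3.0, -1.0], [0, -3.0, -1.0], [0, -3.0, -1.0], [0, -3.0, -1.0], [0, -3.0, -1.0]], "turn": [0, 0, 0, 0, 0, 0, 0, 0], "jaw": [4.0, 4.0, 4.0, 4.0, 4.0, 4.0, 4.0, 4.0]}}

```text
time: 17.2
position: [0.4586, 0.1259, 0.153]
tcp_rot: [[-0.002, 0.278, -0.961], [-0.0, -0.961, -0.278], [-1.0, -0.0, 0.002]]
wrist_force: [-0.3, -0.2, -0.6]
finger_gap: 0.0484
```

{"name": "send_rows", "arguments": {"offset": [[0, -3.0, -1.0], [0, -3.0, -1.0], [0, -3.0, -1.0], [0, -3.0, -1.0], [0, -3.0, -1.0], [0, -2.0, -0.6], [0, -1.5, -0.5], [0, -0.7, -0.2]], "turn": [0, 0, 0, 0, 0, 0, 0, 0], "jaw": [4.0, 4.0, 4.0, 4.0, 4.0, 4.0, 4.0, 4.0]}}

```text
time: 18.0
position: [0.466, 0.3275, 0.1532]
tcp_rot: [[-0.001, 0.279, -0.96], [-0.001, -0.96, -0.279], [-1.0, 0.0, 0.002]]
wrist_force: [-0.1, -0.3, -1.3]
finger_gap: 0.0487
```

{"name": "send_rows", "arguments": {"offset": [[0, 0, 0], [0, 0, 0], [0, 0, 0], [0, 0, 0], [0.5, 0, 0], [1.0, 0, 0], [1.0, 0, 0], [0.5, 0, 0]], "turn": [0, 0, 0, 0, 0, 0, 0, 0], "jaw": [4.0, 4.0, 4.0, 4.0, 4.0, 4.0, 4.0, 4.0]}}

```text
time: 18.8
position: [0.4656, 0.3261, 0.1223]
tcp_rot: [[-0.002, 0.278, -0.961], [-0.001, -0.961, -0.278], [-1.0, 0.001, 0.003]]
wrist_force: [-0.7, -0.5, -0.7]
finger_gap: 0.0486
```

```bash
python3 -c "from h import *;go(.466,.327,.039)"
```

```text
t 18.8 pos [0.4656 0.3261 0.1223] gap 0.04862187502847232 F [-0.7 -0.5 -0.7] q [0.47 0.19 1.77 0.   1.18 1.76]
tool cm [ 8.33 -0.08 -0.09]
[[-0.002, 0.278, -0.961], [-0.001, -0.961, -0.278], [-1.0, 0.001, 0.003]]
```

{"name": "send_rows", "arguments": {"offset": [[1.0, 0, 0], [1.5, 0, 0], [1.5, 0, 0], [1.4, 0, 0], [1.1, 0, 0], [0.6, 0, 0], [0.5, 0, 0], [0, 0, 0]], "turn": [0, 0, 0, 0, 0, 0, 0, 0], "jaw": [4.0, 4.0, 4.0, 4.0, 4.0, 4.0, 4.0, 4.0]}}

```text
time: 19.6
position: [0.4663, 0.3265, 0.0477]
tcp_rot: [[-0.001, 0.278, -0.961], [-0.0, -0.961, -0.278], [-1.0, 0.0, 0.001]]
wrist_force: [0.3, 0.7, 0.1]
finger_gap: 0.0485
```

{"name": "send_rows", "arguments": {"offset": [[0, 0, 0], [0, 0, 0], [0.1, 0, 0], [0.1, 0, 0], [0, 0, 0], [0, 0, 0], [0, 0, 0], [0, 0, 0]], "turn": [0, 0, 0, 0, 0, 0, 0, 0], "jaw": [4.0, 4.0, 4.0, 4.0, 4.0, 4.0, 4.0, 4.0]}}

```text
time: 20.4
position: [0.4666, 0.3266, 0.0463]
tcp_rot: [[0.0, 0.278, -0.961], [0.0, -0.961, -0.278], [-1.0, 0.0, -0.0]]
wrist_force: [-0.1, -0.6, -1.9]
finger_gap: 0.0488
```

{"name": "send_rows", "arguments": {"offset": [[0.1, 0, 0], [0.1, 0, 0], [0.1, 0, 0], [0.1, 0, 0], [0.1, 0, 0], [0.1, 0, 0], [0, 0, 0], [0, 0, 0]], "turn": [0, 0, 0, 0, 0, 0, 0, 0], "jaw": [4.0, 4.0, 4.0, 4.0, 4.0, 4.0, 4.0, 4.0]}}

```text
time: 21.2
position: [0.4666, 0.3266, 0.0403]
tcp_rot: [[-0.0, 0.278, -0.961], [-0.0, -0.961, -0.278], [-1.0, 0.0, 0.0]]
wrist_force: [0.4, -0.4, -0.6]
finger_gap: 0.049
```

{"name": "send_rows", "arguments": {"offset": [[0.1, 0, 0], [0.1, 0, 0], [0, 0, 0], [0, 0, 0], [0, 0, 0], [0, 0, 0], [0, 0, 0], [0, 0, 0]], "turn": [0, 0, 0, 0, 0, 0, 0, 0], "jaw": [4.0, 4.0, 4.0, 4.0, 4.0, 4.0, 4.0, 4.0]}}

```text
time: 22.0
position: [0.4668, 0.3268, 0.039]
tcp_rot: [[0.0, 0.278, -0.961], [0.0, -0.961, -0.278], [-1.0, -0.0, -0.0]]
wrist_force: [-1.9, -0.8, 5.4]
finger_gap: 0.0485
```

Contact at the expected height. Releasing and rising clear.

{"name": "send_rows", "arguments": {"offset": [[0, 0, 0], [0, 0, 0], [0, 0, 0], [0, 0, 0], [0, 0, 0], [0, 0, 0], [0, 0, 0], [0, 0, 0]], "turn": [0, 0, 0, 0, 0, 0, 0, 0], "jaw": [5.0, 5.3, 5.6, 6.0, 6.5, 7.0, 7.5, 7.5]}}

```text
time: 22.8
position: [0.4666, 0.3267, 0.0383]
tcp_rot: [[0.0, 0.278, -0.961], [0.0, -0.961, -0.278], [-1.0, -0.0, -0.0]]
wrist_force: [-0.2, 0.7, -0.3]
finger_gap: 0.0753
```

{"name": "send_rows", "arguments": {"offset": [[-0.5, 0, 0], [-1.0, 0, 0], [-2.0, 0, 0], [-2.5, 0, 0], [-3.0, 0, 0], [-3.0, 0, 0], [-3.0, 0, 0], [-1.0, 0, 0]], "turn": [0, 0, 0, 0, 0, 0, 0, 0], "jaw": [7.5, 7.5, 7.5, 7.5, 7.5, 7.5, 7.5, 7.5]}}

```text
time: 23.6
position: [0.4685, 0.3277, 0.2033]
tcp_rot: [[0.006, 0.278, -0.961], [0.003, -0.961, -0.278], [-1.0, -0.001, -0.007]]
wrist_force: [0.5, -0.2, 0.1]
finger_gap: 0.0748
```

{"name": "send_rows", "arguments": {"offset": [[0, 2.0, 0], [0, 3.0, 0], [0, 3.0, 0], [0, 3.0, 0], [0, 3.0, 0], [0, 3.0, 0], [0, 2.0, 0], [0, 0, 0]], "turn": [0, 0, 0, 0, 0, 0, 0, 0], "jaw": [7.5, 7.5, 7.5, 7.5, 7.5, 7.5, 7.5, 7.5]}}

```text
time: 24.4
position: [0.5197, 0.1418, 0.1977]
tcp_rot: [[-0.001, 0.275, -0.961], [-0.001, -0.961, -0.275], [-1.0, 0.001, 0.001]]
wrist_force: [-0.3, -0.4, 0.2]
finger_gap: 0.0748
```

Run:
```python
from h import *
p,d=optics.snapshot("top"); q,_=optics.snapshot("side")
v=np.vstack([p[120:400],q[60:480]]); cv2.imwrite("pics/a6.png",cv2.resize(v[...,::-1],None,fx=.85,fy=.85))
go(.466,.327,.15)
h=lambda n,u:None
# lid surfaces from top depth: cluster of points 0.06..0.085 high near each tray centre
T=optics.get_calibration("top"); v,u=np.mgrid[:480,:640]
P=np.stack([(u-T["mtx"][0,2])/T["mtx"][0,0]*d,(v-T["mtx"][1,2])/T["mtx"][1,1]*d,d],-1)@T["extrinsics"][:3,:3].T+T["extrinsics"][:3,3]
for n,c in(("red",(.44,-.31)),("blue",(.466,.327))):
    m=(d>0)&(np.hypot(P[...,0]-c[0],P[...,1]-c[1])<.09)&(P[...,2]>.065)&(P[...,2]<.09); X=P[m]
    print(n,len(X),X.mean(0).round(4),X.min(0).round(3),X.max(0).round(3), "z-plane slope",np.linalg.lstsq(np.c_[X[:,:2]-X[:,:2].mean(0),np.ones(len(X))],X[:,2],rcond=None)[0].round(3))
```

```text
t 24.5 pos [0.5191 0.144  0.1978] gap 0.0750487892815177 F [ 0.7  0.5 -0.2] q [0.12 0.04 1.79 0.   1.31 1.41]
tool cm [  4.79 -19.05   0.03]
[[-0.001, 0.277, -0.961], [0.0, -0.961, -0.277], [-1.0, -0.001, 0.001]]
red 754 [ 0.4404 -0.3103  0.076 ] [ 0.417 -0.337  0.065] [ 0.464 -0.287  0.081] z-plane slope [ 0.005 -0.057  0.076]
blue 694 [0.4653 0.3224 0.0758] [0.441 0.299 0.065] [0.49  0.349 0.08 ] z-plane slope [0.007 0.05  0.076]
```

View pics/a6.png

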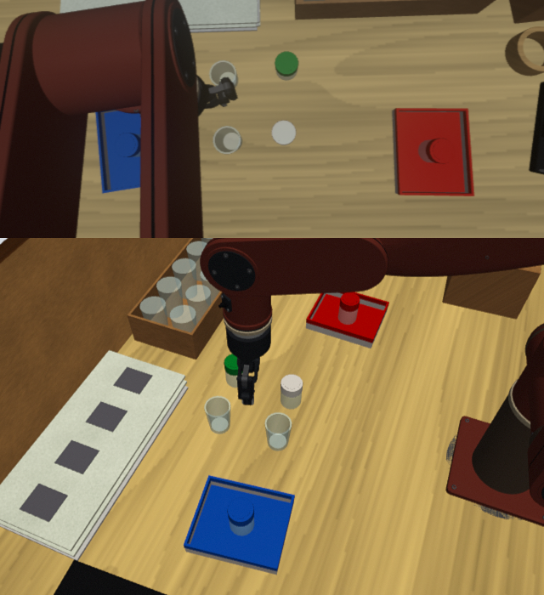

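Both jars stand upright near the middle of their trays: blue at (240,515) and red at (348,308) in the side view. Their lid tops are at 0.076 m, which is 4 + 72 mm as expected. The arm is clear.

```bash
python3 -c "from rig import ticket; print(ticket.sign_off())"
```

```text
the job is handed in; nothing more can be done
None
```

Both jars are standing in the trays matching their lids, and I handed the job in at about 24.5 s. The sign-off reports no verdict.

- **Placing:** I set each jar down in small steps until the wrist force showed light contact (about 5 N), then released it and rose clear.
- **Last checks:** Lid centres measured (0.440, -0.310) for red and (0.465, 0.322) for blue, within about 5 mm of the tray centres. Lid tops were at 0.076 m, as expected for a jar on the tray floor. Both jars looked upright, the four bystanders had not visibly moved, and the gripper was clear and open.
- **Disagreements:** The depth points on the lids gave slopes of about 3 degrees. I take this to be lid-side points mixed in, and it is well under the 10-degree limit. The arm partly hid the blue jar in the top view, so the side view and the depth readings confirm it.

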